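# Close a board clamp with a hex key in a hidden screw

### The job

Take the orange T-handled hex key from its wooden stand, put it down the round hole of the board clamp and turn it lightly until it drops fully home in the hidden screw, then turn the screw clockwise with it until the red jaw has closed on the circuit board. The screw sits on a spring: press gently, never lean on it, and do not push the jaw by hand. Leave the key standing fully home in the screw, let go, and leave the spray can, carton and spool where they are.

Things in the scene. Friction and masses are not known exactly. Their poses are not given: they have to be found in the camera images.
- key: T-handled hex key standing in the stand, about 0.3 kg: steel hexagonal shank 22 mm across flats (25.4 mm across corners), 82 mm long, two corners along +x and -x; on it an orange cross bar 80 mm long (key's x), 14 mm thick (y), 22 mm high. Origin at the centre of the tip's end face, z up along the shank.
- key_grip (a point): centre of the key's orange cross bar, 91 mm above the tip; grip it here across its 14 mm thickness. Axes as the key's.
- key_tip (a point): centre of the end face of the key's tip (the key's origin).
- stand: fixed wooden block 70 x 70 x 45 mm with one round hole of 29 mm, 40 mm deep, in the middle of its top, in which the key stands loosely. Origin at the centre of the underside.
- clamp: fixed board clamp: grey base plate 200 (x) x 140 (y) x 12 mm, an aluminium tower 60 x 60 mm whose top is 62 mm above the table (its centre 55 mm on the -x side of the origin), and a green circuit board lying on the +x side, its top 27 mm above the table. Origin at the centre of the underside.
- hole (a point): centre of the mouth of the upright round hole in the top of the clamp's tower, z up. The hole is 26.2 mm wide (widening to 36 mm over its top 5 mm) and 20 mm deep; the screw's hexagon socket lies at its bottom. With the key fully home its tip is about 36 mm below this point.
- socket (a point): centre of the rim of the screw's hexagon socket, 20 mm below the hole's mouth: 23 mm across flats, 16 mm deep. The hexagon's angle is NOT known (this point's axes are the clamp's); the key drops in within about 5 degrees of alignment, every 60 degrees. From the start the screw cannot turn anticlockwise; clockwise from above it takes about 0.12 N m, stays where left, stop at 69 degrees.
- sink (a joint): how far the spring-mounted screw has been pressed down in its hole, m: 0 at rest, bottoms at 0.008. It begins to give at about 2 N and takes 2.5 N more per mm; pressed deeper than 4.5 mm (about 13 N) the spring is overstrained.
- jaw (a joint): position of the red jaw bar (12 x 100 x 20 mm, top 32 mm above the table) between tower and board, m: 0 open, 0.006 closed on the board's edge; moves 5 mm per rad that the screw is turned clockwise.
- spray: bystander: spray can, 54 mm diameter, 150 mm high, red cap. Origin at the centre of the underside.
- carton: bystander: small cardboard box 90 x 70 x 55 mm. Origin at the centre of the underside.
- spool: bystander: spool of copper wire with blue flanges, 60 mm diameter, 40 mm high. Origin at the centre of the underside.
Things that resemble listed ones, but are neither listed nor needed, are in the scene too. There is more than one size of the key; the one meant has the size given above.

How it is judged:
On the way, in this order (a step that is already met when the one before it is completed fails the run):
1. the key is lifted out of its stand (height (world z) of key_tip above 0.05 m), for 0.1 s.
2. the key is fully home in the screw (z of key_tip in the frame of hole below -0.032 m and horizontal distance between key_tip and hole below 0.004 m and angle between key's own z axis and vertical below 0.12 rad), for 0.1 s.
3. the jaw is closed with the key fully home (value of joint jaw above 0.0052 m and z of key_tip in the frame of hole below -0.032 m and horizontal distance between key_tip and hole below 0.004 m), for 0.1 s.
At the end, for the whole second after the job is handed in: The jaw is closed (at least 5 mm of its 6 mm travel) and the key stands at rest in the screw, its tip at least 32 mm below the mouth of the hole, within 4 mm of its axis and upright within 7 degrees, the robot touching nothing (all of step 2 and value of joint jaw above 0.005 m and linear speed of key below 0.02 m/s).
It fails at once if the screw is pressed down more than 4.5 mm on its spring (about 13 N) (value of joint sink above 0.0045 m).
It fails at once if the jaw is pushed by the robot instead of the screw (contact force between any of the fingers, the arm and jaw_c0 above 2 N).
It fails at once if the spray can, carton or spool is moved more than 20 mm (distance of any of spray, carton, spool from where it was at the start of the episode above 0.02 m).
It also fails if it takes over 58 s, if anything falls off the work surface, if the arm or the gripper's body presses on something with over 40 N, if the wrist force passes 120 N, or if a joint passes its speed limit or range.

### The arm

A 6-joint arm with a two-finger parallel gripper is mounted at the origin on the work surface. World frame = base frame: x ahead of the robot, y to its left, z up, the work surface at z = 0. Lengths are in m, angles in rad, forces in N, time in s.
With the tool pointing down it reaches from about 0.275 to 0.825 m from the base axis. Payload 5.2 kg.
Tool frame: the origin (TCP) lies on the centre line of the jaws, within the pads' length; the fingertips stand 11 mm ahead of it and the grasp point (between the pads) lies 8 mm behind it; z points along the fingers, y is the line along which they close (so a half turn about z gives the same grasp; the last joint's range is limited). The gripper opens to 93 mm and grips with 3 to 60 N. Pads are 15 mm wide; open, the fingers measure 128 mm over their backs; the gripper's body (75 mm by 188 mm) begins 65 mm behind the grasp point.
Start: joints at [0.901, 0.259, 1.535, -0, 1.348, -0.203], TCP at [0.247, 0.491, 0.23] pointing down, gripper open.
Joint ranges: [-3.14, 3.14], [-0.91, 2.08], [0.19, 2.58], [-1.22, 4.36], [0.22, 2.71], [-3.12, 3.12]. Speed limits (rad/s): [2.57, 2.57, 3.14, 3.14, 3.14, 3.14].

### API

Orientations are given as [roll, pitch, yaw] about the fixed x, y, z axes, in that order (R = Rz(yaw) Ry(pitch) Rx(roll)).
In Python, from station import * gives the robot as it stands.
- The arm moves only by the tool step_arm, never from a script. Its argument "rows" is one flat list of numbers, 4 for each row, row after row: the shift along the tool's x, y, z in cm, then the turn about the tool's z in degrees. A call has 1 to 12 rows; each row is the pose to reach, as a shift and turn from the pose commanded when the call began, along the tool's axes at that moment; what a row does not reach only later rows make up. A row lasts 1/10 s, in which the tool goes at most 50 mm and 8.59 degrees, less where a joint would pass 70% of its speed; a pose out of reach is approached as far as the arm can. A call with a gripper value outside its range is refused whole. "claw" is the opening, from -1 (shut) to 1 (fully open), set as the call begins (left out, the last holds). The fingers move at their own pace and stop on an object; the grip force is fixed at half the most. Time passes only in rows, so rows that repeat a pose let the fingers close. It gives the time, the measured TCP pose, the force, the opening and the grip force at its end, in the units of the state.
- sense(): the state, without advancing time (a new reading comes with each control period).
- camera(name): name is "scene" or "top" or "wrist"; returns a dict with "img" (400x640x3 uint8, red, green, blue), "mtx" (3x3 intrinsics, pixels), "dist_coeffs" ([k1, k2, p1, p2, k3] as OpenCV has them; the pictures are not rectified), "eye" and "orientation" of the camera in the world. Camera axes: x right, y down, z forward; pixel columns grow to the right and rows downward; lengths in m; the calibration is good to about 2 mm. A picture is of the moment at which its call begins. There is no depth.
- close_job(): hands the job in; it is judged then, once.
The state is a dict: "clock": time; "qpos": joint angles; "joint_velocities": joint speeds; "joint_efforts": joint torques, N m; "eef_pos": TCP position; "tcp_rot": TCP orientation; "wrist_force": force on the tool from outside, world axes, zero at the start; "wrist_torque": the same for the moment, N m; "gripper_width": finger opening in m; "finger_force": force on a finger pad.
Only numpy, scipy, OpenCV 4.12 (cv2) and the standard library are available. Lean on these libraries where they do the work, as an engineer would, in place of code of your own. Each camera call takes 0.05 s, during which the arm holds its last target. There are 200 camera calls.

## Working session

There is one attempt and no reset: what is moved stays moved. The work goes in short steps, Python scripts to look and compute and a tool call to move; the robot and the scene stay as the last step left them, time stands still between calls to the robot, and variables do not carry over. Pictures are saved under pics/ and viewed, at most 10 in all, crops included, and the job is handed in when it is done.

Besides the shell and the picture viewer there is one more tool, called after ">>>" as a command line: name --argument value ..., lists and objects as JSON in quotes. step_arm: Moves the arm, as the interface text tells. Its arguments: {"type":"object","properties":{"rows":{"type":"array","items":{"type":"number"}},"claw":{"type":"number"}},"required":["rows"]}

```bash
mkdir -p pics
cat > h.py <<'E'
from station import *
import numpy as np, cv2
from scipy.spatial.transform import Rotation as Ro
def rot(o):
    o=np.array(o,float)
    if o.shape==(3,3): return o
    if o.size==4: raise Exception('quat')
    return Ro.from_euler('xyz',o).as_matrix()
def ray(c,px):
    p=cv2.undistortPoints(np.array(px,float).reshape(-1,1,2),np.array(c['mtx']),np.array(c['dist_coeffs'])).reshape(-1,2)
    return (rot(c['orientation'])@np.c_[p,np.ones(len(p))].T).T
def onz(c,px,z):
    d=ray(c,px); e=np.array(c['eye']); return e+d*((z-e[2])/d[:,2])[:,None]
def proj(c,P):
    R=rot(c['orientation']); t=-R.T@np.array(c['eye'])
    return cv2.projectPoints(np.array(P,float).reshape(-1,1,3),cv2.Rodrigues(R.T)[0],t,np.array(c['mtx']),np.array(c['dist_coeffs']))[0].reshape(-1,2)
def save(c,n,box=None,s=1):
    i=c['img'][:,:,::-1]
    if box: x0,y0,x1,y1=box; i=i[y0:y1,x0:x1]
    cv2.imwrite('pics/'+n,cv2.resize(i,None,fx=s,fy=s,interpolation=cv2.INTER_CUBIC))
def blobs(c,lo,hi,amin=40):
    h=cv2.cvtColor(c['img'],cv2.COLOR_RGB2HSV); m=cv2.inRange(h,np.array(lo),np.array(hi))
    cs,_=cv2.findContours(m,cv2.RETR_EXTERNAL,cv2.CHAIN_APPROX_NONE)
    return [k for k in cs if cv2.contourArea(k)>amin]
E
python3 - <<'E'
from h import *
import pickle
D={}
for n in ['scene','top']:
    c=camera(n); D[n]=c; save(c,n+'.png'); print(n,c['eye'],c['orientation'],np.array(c['mtx']).tolist())
    for k in blobs(c,(5,150,90),(20,255,255)): print(cv2.contourArea(k),cv2.minAreaRect(k))
pickle.dump(D,open('D.pkl','wb'))
print(sense())
E
```

```text
scene [ 1.36272907 -0.16716713  0.76978121] [-2.27946352  0.00684849  1.354158  ] [[391.5136065676347, 0.0, 317.74480632333484], [0.0, 391.5136065676347, 200.8571512629014], [0.0, 0.0, 1.0]]
234.5 ((18.0, 348.5), (23.0, 12.0), 90.0)
281.5 ((30.93965721130371, 318.97412109375), (29.53717613220215, 12.566512107849121), 86.633544921875)
175.0 ((407.07354736328125, 275.45587158203125), (21.09432601928711, 10.289915084838867), 59.036251068115234)
61.5 ((434.40167236328125, 55.581974029541016), (24.987863540649414, 4.526786804199219), 5.19442892074585)
1292.5 ((389.3341064453125, 35.11198425292969), (40.63534927368164, 118.69900512695312), 73.97970581054688)
137071.5 ((319.5, 199.5), (399.0, 639.0), 90.0)
top [ 0.45108005 -0.00288063  1.50267659] [-3.08196335 -0.01012407 -1.55143614] [[474.72786960180315, 0.0, 316.13347016844466], [0.0, 474.72786960180315, 201.80216842898884], [0.0, 0.0, 1.0]]
217.0 ((358.5, 395.5), (7.0, 33.0), 90.0)
580.0 ((16.0, 381.0), (32.0, 36.0), 0.0)
1033.0 ((79.05037689208984, 373.0316162109375), (56.7876091003418, 20.57396697998047), 46.16913986206055)
65.5 ((230
[... 699 characters left out ...]
clock': 0.1, 'qpos': array([ 9.01162718e-01,  2.59260056e-01,  1.53595814e+00, -3.49693114e-05,
        1.34801094e+00, -2.02761786e-01]), 'joint_velocities': array([-0.00079354,  0.00094572, -0.00275182, -0.00304939, -0.00128564,
       -0.00044898]), 'joint_efforts': array([ 2.51067184e-03, -4.38204074e+01, -2.84642726e+01,  7.18046003e-02,
        3.61439958e-02, -9.32699004e-05]), 'eef_pos': array([0.24722296, 0.490774  , 0.22891247]), 'tcp_rot': array([-3.13998283e+00, -2.96153206e-04,  2.67472835e+00]), 'wrist_force': array([-0.76157112,  0.02461136,  0.39318795]), 'wrist_torque': array([ 0.00697971, -0.01974368,  0.01092812]), 'finger_force': 0.0, 'gripper_width': 0.09283457004551869}
```

View pics/scene.png

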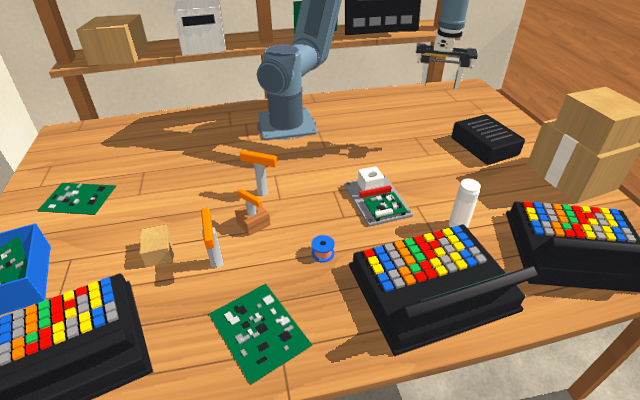

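View pics/top.png

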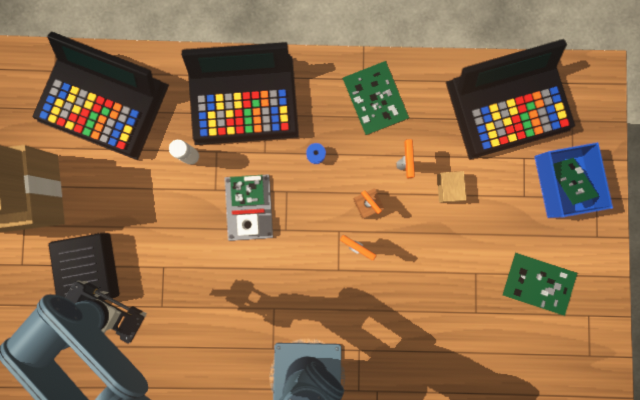

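Scene view: three orange T-keys stand at (258,160), (250,205) and (209,240); in the top view these are (357,247), (370,203) and (409,158). Only (370,203) is in a wooden stand. The clamp is at top (248,207), with its tower and white-rimmed hole at (246,225). I'll measure the key and the clamp, and confirm the key in a crop.

Run:
```python
from h import *
import pickle
D=pickle.load(open('D.pkl','rb'))
t=D['top'];s=D['scene']
def msk(c,box,lo,hi):
    x0,y0,x1,y1=box
    h=cv2.cvtColor(c['img'],cv2.COLOR_RGB2HSV)[y0:y1,x0:x1]
    m=cv2.inRange(h,np.array(lo),np.array(hi)); cs,_=cv2.findContours(m,cv2.RETR_EXTERNAL,cv2.CHAIN_APPROX_NONE)
    return sorted([k+np.array([[x0,y0]]) for k in cs],key=cv2.contourArea)[::-1]
print(cv2.cvtColor(t['img'],cv2.COLOR_RGB2HSV)[[203,215,158,247],[370,366,409,357]])
for n,b,z in [('stand',(350,185,392,225),.107),('A',(335,230,385,265),.107),('B',(395,135,425,185),.107)]:
    k=msk(t,b,(8,215,200),(16,255,255))
    if not k: print(n,'none');continue
    r=cv2.minAreaRect(k[0]); P=onz(t,cv2.boxPoints(r),z)
    print(n,r,P.mean(0),[np.linalg.norm(P[1]-P[0]),np.linalg.norm(P[2]-P[1])],np.degrees([np.arctan2(*(P[1]-P[0])[1::-1]),np.arctan2(*(P[2]-P[1])[1::-1])]))
a=cv2.resize(t['img'][130:275,330:430,::-1],None,fx=4,fy=4); b=cv2.resize(t['img'][165:250,215:285,::-1],None,fx=5.5,fy=5.5)
H=max(a.shape[0],b.shape[0]); a,b=[cv2.copyMakeBorder(i,0,H-i.shape[0],0,0,0) for i in (a,b)]
cv2.imwrite('pics/crop1.png',np.hstack([a,b]))
# hole: dark blob inside white
h=cv2.cvtColor(t['img'],cv2.COLOR_RGB2HSV)
g=t['img'].max(2)[212:240,232:262]
print(g[::2,::2])
```

```text
[[ 14 193 249]
 [ 13 165 196]
 [ 15 200 252]
 [ 15 198 251]]
stand none
A none
B none
[[214 216 217 216 214 214 214 212 214 222 227 220 201 177 167]
 [176 177 170 180 166 167 173 202 191 211 230 240 220 139 147]
 [174 172 203 250 252 251 251 251 251 251 251 251 242 128 108]
 [175 176 209 251 251 251 250 244 247 250 251 251 242 130 107]
 [175 177 198 251 252 247 193 170 173 237 251 251 243 132 108]
 [174 175 196 250 251 202 122  65  61 112 250 251 246 137 106]
 [175 175 185 251 251 164  87  58  58  69 236 252 247 138 106]
 [176 175 185 251 251 195 107  60  59 104 250 252 251 145 108]
 [175 175 184 249 251 237 168 128 132 236 251 251 250 148 108]
 [175 175 181 247 251 251 247 241 245 250 251 251 251 168 108]
 [176 174 180 244 251 251 251 251 251 251 251 251 250 168 108]
 [158 177 181 241 248 243 234 233 229 219 207 205 182 127 109]
 [115 158 179 182 182 179 176 176 167 156 153 152 149 117 150]
 [136 167 177 176 172 172 174 173 172 182 170 157 150 145 147]]
```

View pics/crop1.png

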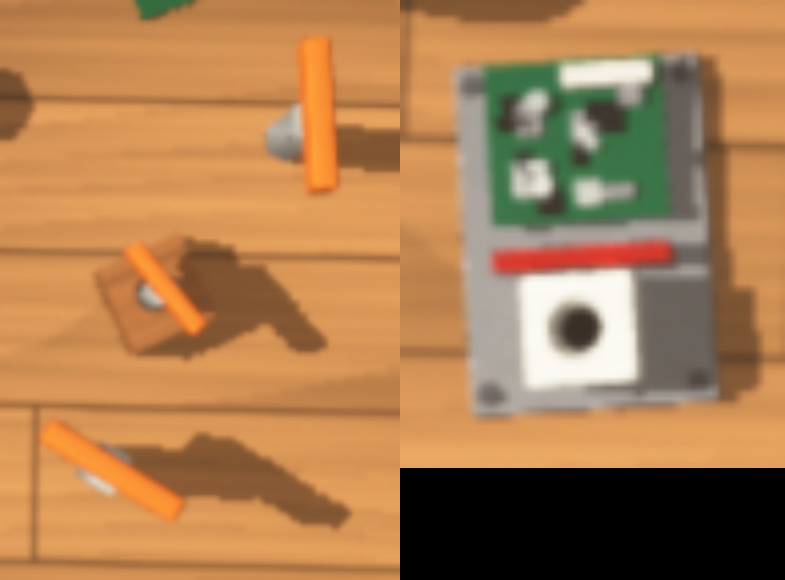

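The crop shows that the key in the stand (bar centre ≈ (371,202), 27 px or about 80 mm long) is the one meant. The other two, at (357,247) and (409,158), have longer bars (about 38 px) and no stand. The hole is at about (246,224).

```bash
cat >> h.py <<'E'
def msk(c,box,lo,hi):
    x0,y0,x1,y1=box
    h=cv2.cvtColor(c['img'],cv2.COLOR_RGB2HSV)[y0:y1,x0:x1]
    m=cv2.inRange(h,np.array(lo),np.array(hi)); cs,_=cv2.findContours(m,cv2.RETR_EXTERNAL,cv2.CHAIN_APPROX_NONE)
    return sorted([k+np.array([[x0,y0]]) for k in cs],key=cv2.contourArea)[::-1]
def bar(c,k,z):
    r=cv2.minAreaRect(k); P=onz(c,cv2.boxPoints(r),z); e=[P[1]-P[0],P[2]-P[1]]; L=[np.linalg.norm(v) for v in e]; v=e[int(np.argmax(L))]
    return r[0],P.mean(0).round(4),np.round(L,4),round(np.degrees(np.arctan2(v[1],v[0]))%180,1)
def tool():
    s=sense(); return np.array(s['eef_pos']),rot(s['tcp_rot'])
E
python3 - <<'E'
from h import *
import pickle
D=pickle.load(open('D.pkl','rb'));t=D['top']
for n,b in [('stand',(350,185,392,225)),('A',(335,230,385,265)),('B',(395,135,425,185))]:
    print(n,bar(t,msk(t,b,(8,178,228),(18,255,255))[0],.105))
k=msk(t,(236,214,262,240),(0,0,0),(180,255,150))
for q in k[:2]:
    m=cv2.moments(q); 
    if m['m00']>20: print('hole',m['m00'],onz(t,[[m['m10']/m['m00'],m['m01']/m['m00']]],.055), cv2.minEnclosingCircle(q))
print('tower',bar(t,msk(t,(230,212,264,240),(0,0,238),(180,60,255))[0],.062))
p,R=tool();print(p,R.round(3).tolist())
E
```

```text
stand ((370.60980224609375, 201.51219177246094), array([ 0.5389, -0.1761,  0.105 ]), array([0.0139, 0.0791]), np.float64(39.5))
A ((357.11236572265625, 247.3202362060547), array([ 0.4035, -0.1381,  0.105 ]), array([0.0187, 0.115 ]), np.float64(59.1))
B ((408.7237548828125, 157.5797882080078), array([ 0.6718, -0.2875,  0.105 ]), array([0.023 , 0.1114]), np.float64(4.0))
hole 63.5 [[0.46389256 0.15511616 0.055     ]] ((255.47531127929688, 224.7716064453125), 12.105871200561523)
hole 43.0 [[0.46511371 0.19384392 0.055     ]] ((246.7894744873047, 224.15789794921875), 4.213585376739502)
tower ((246.8739013671875, 224.10841369628906), array([0.4656, 0.1923, 0.062 ]), array([0.0586, 0.0581]), np.float64(94.9))
[0.24722296 0.490774   0.22891247] [[-0.893, 0.45, -0.001], [0.45, 0.893, -0.001], [0.0, -0.002, -1.0]]
```

The key in the stand measures 79 x 14 mm, which fits. The others measure about 115 x 20 mm. Moving above it now.

>>> step_arm --rows '[-56.1,-46.4,0,113,-56.1,-46.4,0,113,-56.1,-46.4,0,113,-56.1,-46.4,0,113,-56.1,-46.4,0,113,-56.1,-46.4,0,113,-56.1,-46.4,0,113,-56.1,-46.4,0,113,-56.1,-46.4,0,113,-56.1,-46.4,0,113,-56.1,-46.4,0,113,-56.1,-46.4,0,113]' --claw 1

```text
clock: 1.3
eef_pos: [0.4885, -0.0604, 0.2295]
tcp_rot: [-3.141, -0.0, 0.868]
wrist_force: [0.8, 0.7, 0.5]
gripper_width: 0.0927
finger_force: 0.0
```

```bash
cat >> h.py <<'E'
def goto(xyz,yaw):
    "shift in tool axes (cm) and turn (deg) to bring TCP to xyz with tool x at yaw deg (mod 180)"
    p,R=tool(); y=np.degrees(np.arctan2(R[1,0],R[0,0])); t=-((yaw-y+90)%180-90)
    print('tcp',p.round(4),'yaw',y.round(2),'tilt',np.degrees(np.arccos(-R[2,2])).round(2),'-> shift cm',(R.T@(np.array(xyz)-p)*100).round(2),'turn',round(t,2),'clock',sense()['clock'])
E
python3 -c "
from h import *
goto([.539,-.176,.23],39.5)"
```

```text
tcp [ 0.4885 -0.0604  0.2295] yaw 49.74 tilt 0.02 -> shift cm [-5.55 11.32 -0.06] turn 10.24 clock 1.3
```

>>> step_arm --rows '[-5.5,11.3,0,10,-5.5,11.3,0,10,-5.5,11.3,0,10,-5.5,11.3,0,10,-5.5,11.3,0,10]'

```text
clock: 1.8
eef_pos: [0.5392, -0.173, 0.2288]
tcp_rot: [-3.139, 0.0, 0.699]
wrist_force: [-0.3, -0.0, -0.5]
gripper_width: 0.0933
finger_force: 0.0
```

```bash
python3 -c "
from h import *
goto([.539,-.176,.23],39.5)
c=camera('wrist');save(c,'w1.png')
print(c['eye'],rot(c['orientation']).round(2).tolist(),proj(c,[[.539,-.176,.107],[.539,-.176,.045]]))
for k in msk(c,(0,0,640,400),(8,178,200),(18,255,255))[:3]: print(cv2.contourArea(k),bar(c,k,.107))
"
```

```text
tcp [ 0.5392 -0.173   0.2288] yaw 40.06 tilt 0.13 -> shift cm [-0.21  0.22 -0.12] turn 0.56 clock 1.8
[ 0.59029423 -0.13119889  0.38337538] [[0.64, -0.74, -0.18], [-0.77, -0.62, -0.15], [-0.0, 0.24, -0.97]] [[321.63019824 196.2656355 ]
 [321.37371155 181.98893116]]
4944.5 ((544.75, 164.75), array([ 0.6762, -0.3007,  0.107 ]), array([0.1222, 0.031 ]), np.float64(0.1))
1037.5 ((324.5, 195.5), array([ 0.5402, -0.1782,  0.107 ]), array([0.0108, 0.0768]), np.float64(40.5))
474.5 ((198.4000244140625, 337.300048828125), array([ 0.3572, -0.1756,  0.107 ]), array([0.0157, 0.0379]), np.float64(59.7))
```

View pics/w1.png

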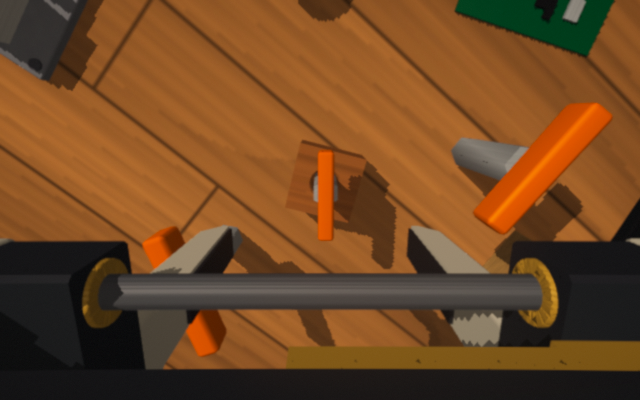

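The wrist view shows the right key's bar at (325,195), between the open fingers and upright in the image. The big key is at (545,165), clear of the fingers, and key A at (185,290) is to the left. Descending and gripping.

>>> step_arm --rows '[-0.2,0.4,4,0,-0.2,0.4,8,0,-0.2,0.4,11,0,-0.2,0.4,13,0,-0.2,0.4,14,0,-0.2,0.4,14,0,-0.2,0.4,14,0]'

```text
clock: 2.55
eef_pos: [0.5414, -0.177, 0.0908]
tcp_rot: [3.14, -0.001, 0.701]
wrist_force: [0.2, -0.5, 0.4]
gripper_width: 0.0929
finger_force: 0.0
```

>>> step_arm --rows '[0,0,0,0,0,0,0,0,0,0,0,0,0,0,0,0,0,0,0,0,0,0,0,0,0,0,0,0,0,0,0,0]' --claw -1

```text
clock: 3.35
eef_pos: [0.5408, -0.1774, 0.0896]
tcp_rot: [-3.141, 0.0, 0.7]
wrist_force: [0.3, 0.4, -0.3]
gripper_width: 0.0336
finger_force: 0.0
```

>>> step_arm --rows '[0,0,0,0,0,0,0,0,0,0,0,0,0,0,0,0,0,0,0,0,0,0,0,0]'

```text
clock: 3.95
eef_pos: [0.5408, -0.1774, 0.0896]
tcp_rot: [3.142, 0.0, 0.7]
wrist_force: [-0.1, -1.0, -1.0]
gripper_width: 0.0208
finger_force: 30.0
```

>>> step_arm --rows '[0,0,0,0,0,0,0,0,0,0,0,0]'

```text
clock: 4.25
eef_pos: [0.5408, -0.1774, 0.0896]
tcp_rot: [-3.142, 0.0, 0.7]
wrist_force: [0.4, -0.3, -0.2]
gripper_width: 0.0212
finger_force: 30.0
```

```bash
python3 -c "
from h import *
goto([.539,-.176,.23],39.5); s=sense(); print(s['gripper_width'],s['finger_force'],s['wrist_force'],s['wrist_torque'])
c=camera('wrist');save(c,'w2.png',(160,100,480,300),2)
for k in msk(c,(0,0,640,400),(8,178,200),(18,255,255))[:3]: print(cv2.contourArea(k),bar(c,k,.107))
"
```

```text
tcp [ 0.5408 -0.1774  0.0896] yaw 40.12 tilt 0.01 -> shift cm [ -0.04  -0.22 -14.04] turn 0.62 clock 4.25
0.02115725715185973 29.99890621751547 [ 0.43262044 -0.3373534  -0.23690335] [-0.12287234  0.07734862 -0.02677294]
2330.5 ((318.0, 224.5), array([ 0.5551, -0.1652,  0.107 ]), array([0.0118, 0.0435]), np.float64(40.6))
1929.5 ((424.4588317871094, 168.46469116210938), array([ 0.603 , -0.1849,  0.107 ]), array([0.0057, 0.0873]), np.float64(91.2))
659.5 ((52.576927185058594, 238.38461303710938), array([ 0.4765, -0.0812,  0.107 ]), array([0.004 , 0.0507]), np.float64(90.3))
```

View pics/w2.png

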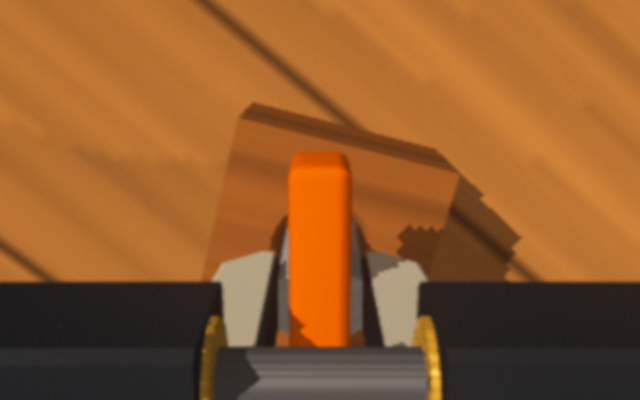

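The picture shows the fingers closed on the grey shank under the bar (crop (285,270) and (355,270)); the 21 mm opening confirms it. I'll open, rise 1 cm and grip the 14 mm bar itself.

>>> step_arm --rows '[0,0,0,0,0,0,0,0,0,0,0,0,0,0,-1,0,0,0,-1,0,0,0,-1,0]' --claw -0.3

```text
clock: 4.9
eef_pos: [0.5412, -0.1776, 0.1003]
tcp_rot: [3.14, -0.0, 0.7]
wrist_force: [0.4, -0.3, -0.4]
gripper_width: 0.0322
finger_force: 0.0
```

>>> step_arm --rows '[0,0,0,0,0,0,0,0,0,0,0,0,0,0,0,0,0,0,0,0,0,0,0,0]' --claw -1

```text
clock: 5.5
eef_pos: [0.5407, -0.1774, 0.0995]
tcp_rot: [-3.141, 0.0, 0.7]
wrist_force: [0.8, -0.7, -1.2]
gripper_width: 0.014
finger_force: 30.0
```

>>> step_arm --rows '[0,0,-4,0,0,0,-8,0,0,0,-12,0,0,0,-12,0,18,-33.2,-12,0,18,-33.2,-12,0,18,-33.2,-12,0,18,-33.2,-12,0,18,-33.2,-12,0,18,-33.2,-12,0,18,-33.2,-12,0,18,-33.2,-12,0]'

```text
clock: 6.7
eef_pos: [0.4621, 0.1957, 0.2183]
tcp_rot: [-3.139, 0.002, 0.703]
wrist_force: [1.3, -0.5, -2.5]
gripper_width: 0.014
finger_force: 30.0
```

>>> step_arm --rows '[0,0,0,0,0,0,0,0,0,0,0,0]'

```text
clock: 7.0
eef_pos: [0.4643, 0.1915, 0.2189]
tcp_rot: [-3.141, 0.002, 0.7]
wrist_force: [-0.0, 0.3, -2.8]
gripper_width: 0.0141
finger_force: 30.0
```

Run:
```python
from h import *
import pickle
goto([.465,.193,.16],40)
D={n:camera(n) for n in ['scene','top','wrist']}; pickle.dump(D,open('D2.pkl','wb'))
p,R=tool()
for n,c in D.items(): print(n,proj(c,[p+[0,0,.008],p+[0,0,-.083],[.465,.193,.062]]).round(0).tolist())
def crop(c,P,w,h,s):
    u,v=proj(c,[P])[0].astype(int); u=min(max(u,w),640-w);v=min(max(v,h),400-h); print(u-w,v-h); return cv2.resize(c['img'][v-h:v+h,u-w:u+w,::-1],None,fx=s,fy=s,interpolation=cv2.INTER_CUBIC)
a=crop(D['scene'],p-[0,0,.06],50,60,5); b=cv2.resize(D['wrist']['img'][100:300,160:400,::-1],(560,467)); a=cv2.resize(a,(250*2//2,300))
H=467; a=cv2.copyMakeBorder(a,0,H-a.shape[0],0,0,0)
cv2.imwrite('pics/c3.png',np.hstack([a,b[:, :550]]))
```

```text
tcp [0.4643 0.1915 0.2189] yaw 40.08 tilt 0.09 -> shift cm [ 0.15 -0.07  5.89] turn 0.08 clock 7.0
scene [[376.0, 125.0], [373.0, 152.0], [372.0, 173.0]]
top [[239.0, 224.0], [244.0, 224.0], [247.0, 224.0]]
wrist [[318.0, 257.0], [319.0, 206.0], [318.0, 184.0]]
323 85
```

View pics/c3.png

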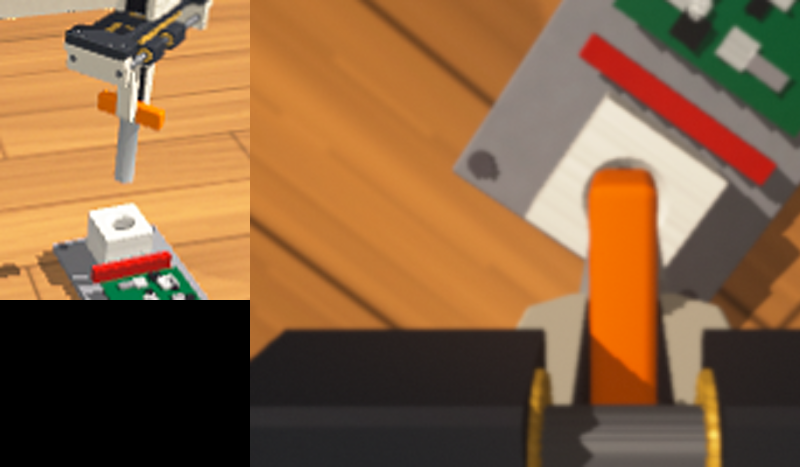

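The left crop (scene) shows the key held upright, tip at about (373,157), above the hole at (373,174). In the wrist view the bar hides part of the hole. I'll back off 4 cm along the tool's x to measure the hole fully.

>>> step_arm --rows '[-4,0,0,0,-4,0,0,0,-4,0,0,0,-4,0,0,0]'

```text
clock: 7.55
eef_pos: [0.4348, 0.1664, 0.2201]
tcp_rot: [3.141, -0.001, 0.699]
wrist_force: [-0.2, 0.9, -2.7]
gripper_width: 0.0136
finger_force: 30.0
```

Run:
```python
from h import *
import pickle
c=camera('wrist'); goto([.465,.193,.22],40)
p,R=tool()
pr=proj(c,[[.465,.193,.062]])[0]; print('pred',pr)
u,v=pr.astype(int)
cand=msk(c,(u-70,v-70,u+70,v+70),(0,0,200),(180,70,255))
k=cand[0]; print('tower',bar(c,k,.062),cv2.contourArea(k))
m=np.zeros((400,640),np.uint8); cv2.drawContours(m,[k],-1,255,-1)
g=c['img'].max(2)
for th in (110,150,200):
    d=((g<th)&(cv2.erode(m,np.ones((5,5)))>0)).astype(np.uint8)
    cs,_=cv2.findContours(d,cv2.RETR_EXTERNAL,cv2.CHAIN_APPROX_NONE); q=max(cs,key=cv2.contourArea)
    e=cv2.fitEllipse(q); z=.062
    print(th,e,onz(c,[e[0]],.062).round(4),onz(c,[e[0]],.057).round(4), 'mmwidth',np.ptp(onz(c,q.reshape(-1,2),.062),0)*1000)
# bar
ks=msk(c,(250,100,400,320),(5,178,150),(18,255,255)); b=ks[0].reshape(-1,2); top=b[b[:,1]<b[:,1].min()+3].mean(0); print('bar end px',top)
zt=p[2]-.0945+.102
E0=onz(c,[top],zt)[0]; print('bar end in tool',(R.T@(E0-p)).round(4))
# shank in scene (D2)
D=pickle.load(open('D2.pkl','rb'));s=D['scene']
im=s['img'][136:160,360:386]; h=cv2.cvtColor(im,cv2.COLOR_RGB2HSV)
for r in range(0,24,2): 
    x=np.where(h[r,:,1]<70)[0]; print(136+r,(x.min()+360,x.max()+360) if len(x) else None,end=' ')
P0=np.array([.4643,.1915,.2189])
print(proj(s,[P0+[0,0,-.02],P0+[0,0,-.09]]))
save(c,'w4.png',(200,60,480,320),2)
```

```text
tcp [0.4348 0.1666 0.22  ] yaw 40.08 tilt 0.08 -> shift cm [ 4.01 -0.08  0.01] turn 0.08 clock 7.6
pred [317.69001311 143.23280409]
tower ((319.768798828125, 143.9971160888672), array([0.4652, 0.1906, 0.062 ]), array([0.0597, 0.0598]), np.float64(94.8)) 3758.5
110 ((319.9819030761719, 143.18536376953125), (24.859331130981445, 25.658309936523438), 74.78620910644531) [[0.4664 0.1914 0.062 ]] [[0.4661 0.1911 0.057 ]] mmwidth [23.87903673 24.03921879  0.        ]
150 ((318.31158447265625, 141.86669921875), (28.015714645385742, 30.145998001098633), 122.94316101074219) [[0.4663 0.1934 0.062 ]] [[0.466  0.1931 0.057 ]] mmwidth [2.55535189e+01 2.78266637e+01 5.55111512e-14]
200 ((318.2077331542969, 141.690673828125), (30.40510368347168, 34.25345993041992), 50.87295913696289) [[0.4664 0.1935 0.062 ]] [[0.4661 0.1933 0.057 ]] mmwidth [33.58195587 29.07631944  0.        ]
bar end px [251.42857143 145.14285714]
bar end in tool [ 0.0528 -0.0292 -0.0075]
136 (np.int64(371), np.int64(377)) 138 (np.int64(371), np.int64(377)) 140 (np.int64(370), np.int64(377)) 142 (np.int64(370), np.int64(377)) 144 (np.int64(370), np.int64(377)) 146 (np.int64(370), np.int64(376)) 148 (np.int64(370), np.int64(376)) 150 (np.int64(370), np.int64(376)) 152 (np.int64(369), np.int64(376)) 154 (np.int64(369), np.int64(376)) 156 (np.int64(369), np.int64(375)) 158 None [[375.07142487 133.7259987 ]
 [373.0226798  154.50150296]]
```

View pics/w4.png

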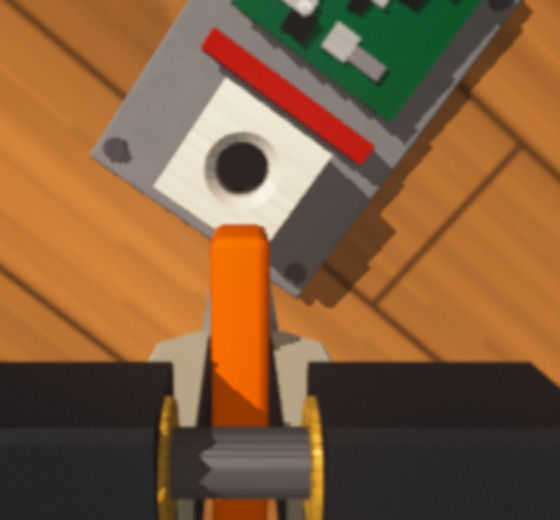

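The picture shows the whole hole, its centre at crop (241,166), i.e. px (320,143), and the bar end at crop (240,228), i.e. px (320,174). Hole ≈ (0.466, 0.192).

Run:
```python
from h import *
c=camera('wrist');p,R=tool()
for px,z in [((320,173.7),p[2]+.0075),((320,175),p[2]+.0075)]: print('bar end in tool',(R.T@(onz(c,[px],z)[0]-p)).round(4))
goto([.4659,.192,.162],40)
```

```text
bar end in tool [ 0.0402  0.001  -0.0075]
bar end in tool [ 0.0396  0.001  -0.0075]
tcp [0.4347 0.1667 0.2199] yaw 40.1 tilt 0.05 -> shift cm [4.01 0.07 5.79] turn 0.1 clock 7.65
```

>>> step_arm --rows '[2,0,0,0,4,0,0,0,4,0,3,0,4,0,5,0,4,0,5.8,0,4,0,5.8,0,4,0,5.8,0]'

```text
clock: 8.35
eef_pos: [0.4652, 0.1926, 0.1624]
tcp_rot: [3.141, -0.001, 0.7]
wrist_force: [-0.9, 0.9, -2.0]
gripper_width: 0.0137
finger_force: 30.0
```

>>> step_arm --rows '[0,0,0.3,0,0,0,0.6,0,0,0,0.9,0,0,0,0.9,0,0,0,0.9,0]'

```text
clock: 8.85
eef_pos: [0.4645, 0.1924, 0.1527]
tcp_rot: [3.142, -0.0, 0.7]
wrist_force: [-0.0, -0.5, -1.8]
gripper_width: 0.0136
finger_force: 30.0
```

>>> step_arm --rows '[0,0,0.2,0,0,0,0.4,0,0,0,0.4,0,0,0,0.4,0]'

```text
clock: 9.25
eef_pos: [0.465, 0.1923, 0.1487]
tcp_rot: [3.141, -0.001, 0.7]
wrist_force: [1.9, -1.8, -2.5]
gripper_width: 0.0135
finger_force: 30.0
```

```bash
python3 -c "
from h import *
goto([.4659,.192,.1527],40);s=sense();p,R=tool();f=s['wrist_force'];print('F tool',(R.T@f).round(2),'T',(R.T@s['wrist_torque']).round(3))"
```

```text
tcp [0.465  0.1923 0.1487] yaw 40.12 tilt 0.06 -> shift cm [ 0.05  0.08 -0.4 ] turn 0.12 clock 9.25
F tool [0.29 2.57 2.46] T [-0.502  0.138  0.035]
```

>>> step_arm --rows '[0,0.07,0,0,0,0.07,0,0,0,0.07,0.2,0,0,0.07,0.4,0,0,0.07,0.4,0,0,0.07,0.4,0]'

```text
clock: 9.85
eef_pos: [0.4649, 0.1919, 0.1445]
tcp_rot: [3.142, 0.0, 0.7]
wrist_force: [2.4, -1.0, -3.5]
gripper_width: 0.0137
finger_force: 30.0
```

```bash
cat >> h.py <<'E'
def F():
    s=sense();p,R=tool();print('tcp',p.round(4),'F tool',(R.T@s['wrist_force']).round(2),'T',(R.T@s['wrist_torque']).round(3),s['clock'],'q6',s['qpos'][5].round(3))
E
python3 -c "
from h import *
F()"
```

```text
tcp [0.4649 0.1919 0.1445] F tool [1.22 2.29 3.5 ] T [-0.471  0.258 -0.01 ] 9.85 q6 1.04
```

>>> step_arm --rows '[0.05,0.07,0,0,0.05,0.07,0.1,0,0.05,0.07,0.3,0,0.05,0.07,0.5,0,0.05,0.07,0.5,0,0.05,0.07,0.5,0]'

```text
clock: 10.45
eef_pos: [0.4655, 0.1917, 0.1394]
tcp_rot: [-3.141, 0.001, 0.7]
wrist_force: [2.1, -0.9, -3.6]
gripper_width: 0.0139
finger_force: 30.0
```

```bash
python3 -c "
from h import *
F()"
```

```text
tcp [0.4655 0.1917 0.1394] F tool [1.03 2.1  3.6 ] T [-0.123  0.007  0.026] 10.45 q6 1.039
```

>>> step_arm --rows '[0.03,0.04,0.1,0,0.03,0.04,0.2,0,0.03,0.04,0.3,0,0.03,0.04,0.3,0,0.03,0.04,0.3,0]'

```text
clock: 10.95
eef_pos: [0.4661, 0.1916, 0.1366]
tcp_rot: [-3.141, 0.0, 0.7]
wrist_force: [-0.5, -0.5, -2.1]
gripper_width: 0.0137
finger_force: 30.0
```

```bash
python3 -c "
from h import *
F()"
```

```text
tcp [0.4661 0.1916 0.1366] F tool [-0.7   0.11  2.08] T [ 0.027 -0.121  0.009] 10.95 q6 1.039
```

>>> step_arm --rows '[0,0,0.05,0,0,0,0.1,0,0,0,0.1,0,0,0,0.1,0]'

```text
clock: 11.35
eef_pos: [0.4663, 0.1916, 0.1358]
tcp_rot: [3.141, -0.0, 0.7]
wrist_force: [0.4, -0.1, -1.2]
gripper_width: 0.0137
finger_force: 30.0
```

```bash
python3 -c "
from h import *
F()"
```

```text
tcp [0.4663 0.1916 0.1358] F tool [0.24 0.31 1.25] T [ 0.129 -0.211  0.024] 11.35 q6 1.039
```

Contact with the socket rim is at TCP z ≈ 0.136. I'll press lightly and search anticlockwise.

>>> step_arm --rows '[0,0,0.1,0,0,0,0.1,-1,0,0,0.1,-2.5,0,0,0.1,-4,0,0,0.1,-5,0,0,0.1,-5]'

```text
clock: 11.95
eef_pos: [0.4662, 0.1916, 0.1346]
tcp_rot: [-3.141, 0.0, 0.788]
wrist_force: [-0.7, 0.2, -0.7]
gripper_width: 0.0136
finger_force: 30.0
```

```bash
python3 -c "
from h import *
F()"
```

```text
tcp [0.4662 0.1916 0.1346] F tool [-0.36 -0.68  0.68] T [ 0.18  -0.199  0.168] 11.95 q6 0.951
```

>>> step_arm --rows '[0,0,0,1,0,0,0,2,0,0,0,2,0,0,0,2]'

```text
clock: 12.35
eef_pos: [0.4662, 0.1916, 0.1347]
tcp_rot: [3.142, 0.0, 0.753]
wrist_force: [-1.2, -0.2, -0.3]
gripper_width: 0.0138
finger_force: 30.0
```

```bash
python3 -c "
from h import *
F()"
```

```text
tcp [0.4662 0.1916 0.1347] F tool [-0.97 -0.67  0.32] T [ 0.163 -0.234  0.031] 12.35 q6 0.986
```

>>> step_arm --rows '[0,0,0.05,0,0,0,0.1,0,0,0,0.1,0,0,0,0.1,0]'

```text
clock: 12.75
eef_pos: [0.4663, 0.1916, 0.1338]
tcp_rot: [3.141, -0.0, 0.753]
wrist_force: [-0.4, 0.3, 1.1]
gripper_width: 0.0139
finger_force: 30.0
```

```bash
python3 -c "
from h import *
F()"
```

```text
tcp [0.4663 0.1916 0.1338] F tool [-0.08 -0.49 -1.05] T [ 0.174 -0.258  0.048] 12.75 q6 0.986
```

>>> step_arm --rows '[0,0,0,-1,0,0,0,-2,0,0,0,-3,0,0,0,-4,0,0,0,-4]'

```text
clock: 13.25
eef_pos: [0.4663, 0.1916, 0.1337]
tcp_rot: [-3.142, -0.0, 0.823]
wrist_force: [-0.8, -0.2, 1.1]
gripper_width: 0.0135
finger_force: 30.1
```

```bash
python3 -c "
from h import *
F()"
```

```text
tcp [0.4663 0.1916 0.1337] F tool [-0.7  -0.49 -1.11] T [ 0.233 -0.209  0.241] 13.25 q6 0.916
```

>>> step_arm --rows '[-0.02,-0.02,0,2,-0.04,-0.045,0,5,-0.04,-0.045,0,5,-0.04,-0.045,0,5,-0.04,-0.045,0,5]'

```text
clock: 13.75
eef_pos: [0.4654, 0.1914, 0.1328]
tcp_rot: [-3.141, 0.001, 0.736]
wrist_force: [2.7, 0.5, -11.9]
gripper_width: 0.014
finger_force: 30.0
```

```bash
python3 -c "
from h import *
F()"
```

```text
tcp [0.4654 0.1914 0.1328] F tool [ 2.37  1.44 11.92] T [-0.413  0.476  0.135] 13.75 q6 1.003
```

>>> step_arm --rows '[0,0,0,2,0,0,0,4,0,0,0,6,0,0,0,6]'

```text
clock: 14.15
eef_pos: [0.4659, 0.1916, 0.1341]
tcp_rot: [3.141, -0.0, 0.631]
wrist_force: [0.6, -1.1, -2.6]
gripper_width: 0.0135
finger_force: 30.0
```

```bash
python3 -c "
from h import *
F()"
```

```text
tcp [0.4659 0.1916 0.1341] F tool [-0.13  1.26  2.6 ] T [-0.154 -0.009  0.021] 14.15 q6 1.108
```

>>> step_arm --rows '[0,0.02,0.05,0,0,0.02,0.1,0,0,0.02,0.15,0,0,0.02,0.15,0,0,0.02,0.15,0]'

```text
clock: 14.65
eef_pos: [0.4659, 0.1915, 0.1322]
tcp_rot: [3.142, -0.0, 0.631]
wrist_force: [0.2, -0.2, -1.7]
gripper_width: 0.0139
finger_force: 30.0
```

```bash
python3 -c "
from h import *
F()"
```

```text
tcp [0.4659 0.1915 0.1322] F tool [0.07 0.33 1.66] T [-0.163  0.024  0.019] 14.65 q6 1.108
```

>>> step_arm --rows '[0,0.02,0.05,0,0,0.02,0.1,0,0,0.02,0.15,0,0,0.02,0.15,0,0,0.02,0.15,0]'

```text
clock: 15.15
eef_pos: [0.4659, 0.1913, 0.1306]
tcp_rot: [-3.142, 0.0, 0.63]
wrist_force: [0.9, 0.0, -3.4]
gripper_width: 0.0137
finger_force: 30.0
```

```bash
python3 -c "
from h import *
F()
c=camera('wrist');p,R=tool()
ks=msk(c,(250,60,400,320),(5,178,150),(18,255,255)); print([(cv2.contourArea(k),cv2.boundingRect(k)) for k in ks[:2]])
"
```

```text
tcp [0.4659 0.1913 0.1306] F tool [0.77 0.53 3.44] T [-0.047  0.122 -0.009] 15.15 q6 1.108
[(2471.0, (305, 173, 29, 99)), (1964.5, (250, 60, 48, 86))]
```

It has dropped into the socket (no press force 5 mm below the rim). Going further down.

>>> step_arm --rows '[0,0,0.1,0,0,0,0.2,0,0,0,0.3,0,0,0,0.4,0,0,0,0.4,0,0,0,0.4,0]'

```text
clock: 15.8
eef_pos: [0.4659, 0.1913, 0.1265]
tcp_rot: [-3.142, 0.0, 0.63]
wrist_force: [1.2, 1.2, -4.4]
gripper_width: 0.014
finger_force: 30.0
```

```bash
python3 -c "
from h import *
F()"
```

```text
tcp [0.4659 0.1913 0.1265] F tool [ 1.67 -0.29  4.42] T [-0.062  0.185 -0.042] 15.8 q6 1.108
```

>>> step_arm --rows '[0.03,0,0.1,0,0.03,0,0.2,0,0.03,0,0.3,0,0.03,0,0.4,0,0.03,0,0.4,0,0.03,0,0.4,0]'

```text
clock: 16.4
eef_pos: [0.466, 0.1914, 0.1225]
tcp_rot: [-3.141, 0.0, 0.63]
wrist_force: [1.1, -0.2, -3.8]
gripper_width: 0.0135
finger_force: 30.0
```

```bash
python3 -c "
from h import *
F()"
```

```text
tcp [0.466  0.1914 0.1225] F tool [0.78 0.85 3.76] T [-0.09   0.096  0.035] 16.4 q6 1.108
```

>>> step_arm --rows '[0,0,0.05,0,0,0,0.1,0,0,0,0.1,0,0,0,0.1,0]'

```text
clock: 16.8
eef_pos: [0.4661, 0.1915, 0.1216]
tcp_rot: [-3.142, 0.0, 0.63]
wrist_force: [1.2, -0.9, -2.6]
gripper_width: 0.0139
finger_force: 30.0
```

```bash
python3 -c "
from h import *
F()"
```

```text
tcp [0.4661 0.1915 0.1216] F tool [0.41 1.47 2.63] T [-0.077  0.024  0.008] 16.8 q6 1.108
```

>>> step_arm --rows '[0,0,0.05,0,0,0,0.1,0,0,0,0.1,0,0,0,0.1,0]'

```text
clock: 17.2
eef_pos: [0.4661, 0.1915, 0.1207]
tcp_rot: [-3.142, 0.0, 0.63]
wrist_force: [0.9, 0.2, -2.1]
gripper_width: 0.014
finger_force: 30.0
```

```bash
python3 -c "
from h import *
F()"
```

```text
tcp [0.4661 0.1915 0.1207] F tool [0.81 0.41 2.1 ] T [-0.07  -0.104 -0.019] 17.2 q6 1.108
```

Nearly at the bottom, with light contact. Turning clockwise.

>>> step_arm --rows '[0,0,0,4,0,0,0,8,0,0,0,12,0,0,0,16,0,0,0,20,0,0,0,24,0,0,0,28,0,0,0,32,0,0,0,36,0,0,0,36]'

```text
clock: 18.2
eef_pos: [0.4663, 0.1911, 0.1207]
tcp_rot: [3.141, -0.0, 0.002]
wrist_force: [1.3, -1.4, -1.7]
gripper_width: 0.0136
finger_force: 30.0
```

```bash
python3 -c "
from h import *
F()"
```

```text
tcp [0.4663 0.1911 0.1207] F tool [1.31 1.38 1.66] T [-0.451  0.082 -0.024] 18.2 q6 1.737
```

Run:
```python
from h import *
import pickle
D=pickle.load(open('D2.pkl','rb'))
ax=np.array([np.cos(np.radians(4.9)),np.sin(np.radians(4.9))]); h0=np.array([.466,.1918])
def red(c):
    out=[]
    for lo,hi in (((0,190,120),(4,255,255)),((174,190,120),(180,255,255))):
        h=cv2.cvtColor(c['img'],cv2.COLOR_RGB2HSV); out.append(cv2.inRange(h,np.array(lo),np.array(hi)))
    m=out[0]|out[1]; cs,_=cv2.findContours(m,cv2.RETR_EXTERNAL,cv2.CHAIN_APPROX_NONE)
    for k in sorted(cs,key=cv2.contourArea)[::-1][:3]:
        if cv2.contourArea(k)<40: continue
        P=onz(c,k.reshape(-1,2),.032)[:,:2]; s=(P-h0)@ax
        if abs(np.median(s)-.045)<.03: print(cv2.contourArea(k),cv2.minAreaRect(k),'along x',np.percentile(s,[2,50,98]).round(4))
N={n:camera(n) for n in ('wrist','top','scene')}
for n in N: print(n);red(D[n]);print('now');red(N[n])
save(N['wrist'],'w5.png')
```

```text
wrist
964.0 ((342.8446044921875, 146.81756591796875), (95.78805541992188, 11.043525695800781), 35.53767776489258) along x [0.0348 0.0408 0.0459]
now
2082.0 ((315.8487548828125, 148.09796142578125), (16.66316795349121, 135.70094299316406), 85.13549041748047) along x [0.037  0.0427 0.049 ]
top
now
scene
now
```

View pics/w5.png

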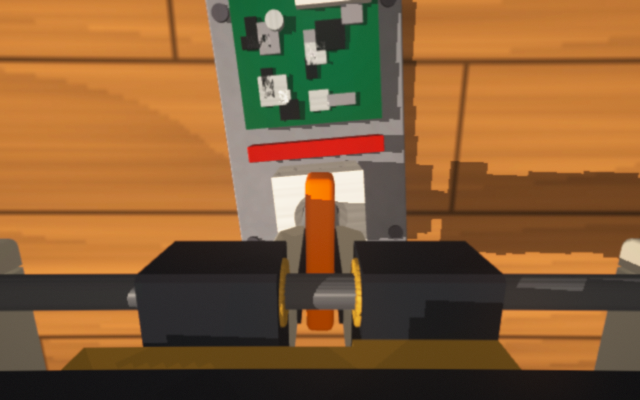

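The wrist view shows the bar still straight in the fingers at (320,250), and the red jaw at (316,148) moved about 2 mm towards the board. Turning on.

>>> step_arm --rows '[0,0,0,4,0,0,0,8,0,0,0,12,0,0,0,16,0,0,0,20,0,0,0,24,0,0,0,28,0,0,0,32,0,0,0,34,0,0,0,34]'

```text
clock: 19.35
eef_pos: [0.4661, 0.1908, 0.1206]
tcp_rot: [3.14, -0.0, -0.59]
wrist_force: [0.4, -4.2, -1.2]
gripper_width: 0.0141
finger_force: 30.0
```

```bash
python3 -c "
from h import *
F()"
```

```text
tcp [0.4661 0.1908 0.1206] F tool [2.64 3.29 1.24] T [-0.917  0.564 -0.073] 19.35 q6 2.329
```

>>> step_arm --rows '[0,0,0,2,0,0,0,4,0,0,0,5,0,0,0,5]'

```text
clock: 19.75
eef_pos: [0.466, 0.191, 0.1206]
tcp_rot: [3.141, -0.0, -0.677]
wrist_force: [0.7, -5.9, -1.7]
gripper_width: 0.0135
finger_force: 30.0
```

```bash
python3 -c "
from h import *
F()"
```

```text
tcp [0.466  0.191  0.1206] F tool [4.24 4.16 1.71] T [-0.993  0.765 -0.117] 19.75 q6 2.416
```

>>> step_arm --rows '[0.06,0.07,0,0,0.12,0.14,0,0,0.12,0.14,0,2,0.12,0.14,0,4,0.12,0.14,0,6,0.12,0.14,0,6]'

```text
clock: 20.35
eef_pos: [0.4661, 0.1899, 0.1207]
tcp_rot: [-3.141, 0.001, -0.783]
wrist_force: [0.8, -2.4, -1.5]
gripper_width: 0.0137
finger_force: 30.0
```

```bash
cat > red.py <<'E'
from h import *
ax=np.array([np.cos(np.radians(4.9)),np.sin(np.radians(4.9))]); h0=np.array([.466,.1918])
F(); c=camera('wrist'); h=cv2.cvtColor(c['img'],cv2.COLOR_RGB2HSV)
m=cv2.inRange(h,np.array((0,190,120)),np.array((4,255,255)))
cs,_=cv2.findContours(m,cv2.RETR_EXTERNAL,cv2.CHAIN_APPROX_NONE)
for k in cs:
    if cv2.contourArea(k)>300:
        s=(onz(c,k.reshape(-1,2),.032)[:,:2]-h0)@ax
        print(cv2.contourArea(k),'along x',np.percentile(s,[2,50,98]).round(4))
save(c,'w6.png')
E
python3 red.py
```

```text
tcp [0.4661 0.1899 0.1207] F tool [2.27 1.14 1.47] T [-0.407  0.304 -0.2  ] 20.35 q6 2.518
1872.5 along x [0.0408 0.0472 0.0518]
```

The jaw has moved about 6 mm and the torque is rising, so it looks closed. A small further turn will confirm the stop.

>>> step_arm --rows '[0.03,0.05,0,1,0.05,0.08,0,3,0.05,0.08,0,3,0.05,0.08,0,3]'

```text
clock: 20.8
eef_pos: [0.466, 0.1892, 0.1207]
tcp_rot: [-3.141, 0.0, -0.834]
wrist_force: [0.6, 0.1, -1.6]
gripper_width: 0.0136
finger_force: 30.4
```

```bash
python3 red.py
```

```text
tcp [0.466  0.1892 0.1207] F tool [ 0.35 -0.48  1.6 ] T [ 0.098 -0.102 -0.515] 20.8 q6 2.568
1858.0 along x [0.0408 0.0466 0.0518]
```

View pics/w6.png

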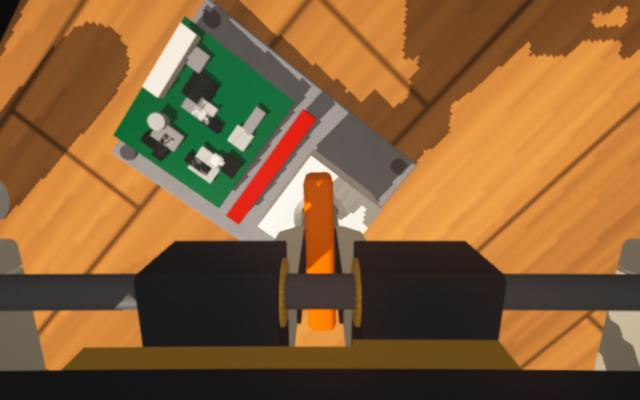

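The torque jumped to 0.5 N m with the jaw unmoved, so it is at the stop. The view shows the red jaw (272,168) close to the board's edge. I'll relax the twist, then release and rise.

>>> step_arm --rows '[0,0,0,-2,0,0,0,-4,0,0,0,-4,0,0,0,-4]'

```text
clock: 21.25
eef_pos: [0.4661, 0.189, 0.1207]
tcp_rot: [-3.141, 0.0, -0.767]
wrist_force: [0.2, 1.8, -2.3]
gripper_width: 0.0139
finger_force: 30.0
```

>>> step_arm --rows '[0,0,0,0,0,0,0,0,0,0,0,0,0,0,0,0,0,0,0,0,0,0,0,0]' --claw 0

```text
clock: 21.85
eef_pos: [0.466, 0.1887, 0.1207]
tcp_rot: [3.142, -0.0, -0.766]
wrist_force: [-0.9, -0.2, -0.9]
gripper_width: 0.0464
finger_force: 0.0
```

>>> step_arm --rows '[0,0,-1,0,0,0,-3,0,0,0,-6,0,0,0,-10,0,0,0,-12,0,0,0,-12,0,0,0,-12,0]'

```text
clock: 22.55
eef_pos: [0.4659, 0.1887, 0.2409]
tcp_rot: [-3.141, -0.0, -0.766]
wrist_force: [0.2, -0.3, -1.0]
gripper_width: 0.0462
finger_force: 0.0
```

Run:
```python
from h import *
exec(open('red.py').read().split('\n',1)[1])
ks=msk(c,(200,60,440,320),(5,178,150),(18,255,255))
for z in (.118,.128): print(z,bar(c,ks[0],z))
s=camera('scene'); t=camera('top')
print(bar(t,msk(t,(225,200,268,245),(8,178,200),(18,255,255))[0],.128))
k=msk(s,(350,120,400,190),(8,178,200),(18,255,255))[0];print(cv2.minAreaRect(k)[0],proj(s,[[.466,.1915,.117]]))
a=cv2.resize(s['img'][130:230,330:430,::-1],(500,500),interpolation=cv2.INTER_CUBIC); cv2.imwrite('pics/s7.png',a)
```

```text
tcp [0.4659 0.1887 0.2409] F tool [0.4  0.08 0.97] T [-0.078 -0.179 -0.004] 22.55 q6 2.499
811.0 along x [0.0409 0.0468 0.0515]
585.0 along x [0.3001 0.3121 0.3232]
0.118 ((366.7499084472656, 195.30606079101562), array([0.4362, 0.1651, 0.118 ]), array([0.197 , 0.1118]), np.float64(75.5))
0.128 ((366.7499084472656, 195.30606079101562), array([0.439 , 0.1643, 0.128 ]), array([0.1899, 0.1078]), np.float64(75.5))
((251.00003051757812, 217.50003051757812), array([0.4842, 0.1721, 0.128 ]), array([0.0183, 0.0061]), np.float64(136.4))
(372.892333984375, 157.45306396484375) [[372.87257417 158.19639327]]
```

View pics/s7.png

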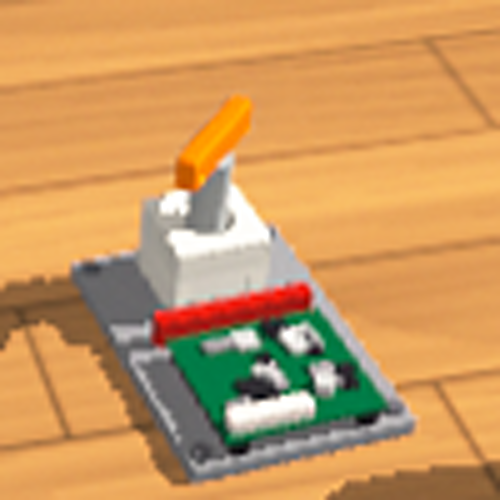

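The scene crop shows the key standing upright in the tower (bar at (215,140)) and the red jaw against the board's edge. I'll check the depth against the earlier, known-height view of the bar.

Run:
```python
from h import *
import pickle
D=pickle.load(open('D2.pkl','rb'))['scene']; D1=pickle.load(open('D.pkl','rb'))['scene']; s=camera('scene')
for n,c,P,box in [('stand',D1,[.5405,-.1777,.096],(225,180,275,215)),('held',D,[.4643,.1915,.2154],(350,100,400,150)),('now',s,[.466,.1915,.117],(350,130,400,190))]:
    k=msk(c,box,(8,178,170),(18,255,255))[0]; print(n,(np.array(cv2.minAreaRect(k)[0])-proj(c,[P])[0]).round(2),cv2.contourArea(k), 'px/cm',(proj(c,[P])-proj(c,[np.array(P)+[0,0,.01]]))[0].round(2))
```

```text
stand [-0.28 -0.37] 182.0 px/cm [0.45 2.87]
held [6.88 2.56] 76.5 px/cm [-0.31  3.16]
now [-0.68 -0.02] 122.5 px/cm [-0.28  2.83]
```

```bash
python3 -c "
from station import *
print(close_job())"
```

```text
the job is handed in; nothing more can be done
None
```

The job is handed in, with no verdict returned: by my measurements the key stands upright and home in the screw (depth good to about 2 mm), the jaw has closed about 6 mm onto the board, and the gripper is clear.

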